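Lock a free-spinning pulley and tighten its wing nut

ROBOT

A 6-joint arm with a two-finger parallel gripper is mounted at the origin on the work surface. World frame = base frame: x ahead of the robot, y to its left, z up, the work surface at z = 0. Lengths are in mm, angles in degrees, forces in N, time in s.
With the tool pointing down it reaches from about 350 to 850 mm from the base axis. Payload 8.1 kg.
Tool frame: the origin (TCP) lies midway between the tips of the shut fingers; the grasp point (between the pads) lies 19 mm behind it; z points along the fingers, y is the line along which they close (so a half turn about z gives the same grasp; the last joint's range is limited). The gripper opens to 85 mm and grips with 20 to 120 N. Pads are 22 mm wide; open, the fingers measure 114 mm over their backs; the gripper's body (76 mm by 85 mm) begins 54 mm behind the grasp point. The pads swing forward as they close: fully open they stand 13 mm farther back than shut.
Start: joints at [-82.242, 7.471, 85.268, -0, 87.261, -4.893], TCP at [131.426, -585.434, 231.292] pointing down, gripper open.
Joint ranges: [-169.43, 169.43], [-51.17, 129.36], [1.28, 143.12], [-76.62, 256.62], [0, 156.53], [-152.29, 152.29]. Speed limits (degrees/s): [136.94, 136.94, 159.86, 180, 180, 180].

INTERFACE

Orientations are given as [roll, pitch, yaw] about the fixed x, y, z axes, in that order (R = Rz(yaw) Ry(pitch) Rx(roll)).
In Python, from bench import r gives the robot as it stands. The module is installed in compiled form; this text tells all that it offers.
- The arm moves only by the tool jog_arm, never from a script. Its argument "rows" is a list of rows, each a list of 2 entries, a list of its own where there are three numbers: the shift along the tool's x, y, z in mm, then the turn, a rotation vector about the tool's x, y, z in rad. A call has 1 to 10 rows; each row is the pose to reach, as a shift and turn from the pose commanded when the call began, along the tool's axes at that moment; what a row does not reach only later rows make up. A row lasts 1/10 s, in which the tool goes at most 50 mm and 8.59 degrees, less where a joint would pass 70% of its speed; a pose out of reach is approached as far as the arm can. A call with a gripper value outside its range is refused whole. "grip" is the finger opening in mm, from 0 to 85.4, set as the call begins (left out, the last holds). The fingers move at their own pace and stop on an object; "force" is the grip in N (left out, the last holds). Time passes only in rows, so rows that repeat a pose let the fingers close. It gives the time, the measured TCP pose, the force, the opening and the grip force at its end, in the units of the state.
- r.sense(): the state, without advancing time (a new reading comes with each control period).
- r.snapshot(name): name is "scene" or "top" or "wrist"; returns (picture, depth): 384x512x3 uint8, blue, green, red; 384x512 float32, mm along the optical axis (not along the pixel's ray), 0 where there is no reading.
- r.camera_params(name): a dict with "fx", "fy", "cx", "cy" (pixels), "pose" (4x4, takes a point from camera to world coordinates); the wrist camera has in their place "tool_from_camera" (4x4, takes a point from camera to tool coordinates, whose origin is the TCP and whose axes are the flange's). Camera axes: x right, y down, z forward; pixel columns grow to the right and rows downward; lengths in mm; the calibration is good to about 2 mm. A picture is of the moment at which its call begins: read the wrist's pose just before it. camera_params takes no time and is no camera call.
- r.hand_in(): hands the job in; it is judged then, once.
The state is a dict: "time": time; "joint_pos": joint angles; "qd": joint speeds; "joint_efforts": joint torques, N m; "tool_pos": TCP position; "tcp_rot": TCP orientation; "ft_force": force on the tool from outside, world axes, zero at the start; "wrist_torque": the same for the moment, N m; "finger_gap": finger opening in mm; "grip_force": force on a finger pad.
Only numpy, scipy, OpenCV 4.12 (cv2) and the standard library are available. Lean on these libraries where they do the work, as an engineer would, in place of code of your own. Each camera call takes 0.05 s, during which the arm holds its last target. There are 200 camera calls.

TASK

Tighten the wing nut on the pulley of the red bench fixture fully home, to its stop. The pulley spins freely with the nut, so first lift the steel offcut off the slideway and set it down in the open grey tray, then turn the pulley so that one of its four notches faces the jaw and feed the jaw fully home into that notch with its knob; leave it locked there when you have tightened the nut. Do not knock the other things on the bench about.

Things in the scene. Friction and masses are not known exactly. Their poses are not given: they have to be found in the camera images.
- fixture: red cast fixture bolted to the bench: a straight bar 250 x 40 mm, 30 mm high (its flat top is the slideway), with a foot 100 mm wide and 12 mm high across each end. Origin at the centre of its underside; its x axis runs along the bar from the jaw end to the pulley end. The pulley turns on an upright spindle at x = +75 mm, y = 0.
- offcut: loose steel block, 14 mm (x) x 50 mm (y) x 24 mm (z), about 110 g, lying across the slideway in the gap between the jaw's nose and the pulley, overhanging the bar by about 5 mm on each side; it blocks the jaw. Origin at the centre of its underside. It can be gripped over its 50 mm length, with the fingers going down on both sides of the bar.
- tray: open grey plastic tray, 160 mm (x) x 120 mm (y) x 30 mm high, walls and floor 4 mm, fixed to the bench; origin at the centre of its underside. A closed red case of the same outline lies on the other side of the bench: not that one.
- pulley (a joint): angle of the pulley, rad, growing clockwise seen from above; it turns almost freely (0.01 N m). At 0 and at every multiple of pi/2 a notch faces the jaw squarely; the jaw's round nose enters if it is within about 0.15 rad, and the notch then centres itself.
- pulley_top (a point): centre of the pulley's top, 66 mm above the bench. Aluminium: a flange 94 mm across, 34 to 50 mm above the bench, with four notches 90 degrees apart (each about 15 mm wide at the bottom, 20 mm at the rim, 14 mm deep), under a grooved drum 62 mm across.
- nut (a joint): angle of the wing nut relative to the pulley, rad: grows as the nut is turned clockwise from above (tightening) against 0.22 N m of steady friction; starts between 0.2 and 0.7, rigid stop (fully home) at 1.7. Unless the pulley is locked, turning the nut either way carries the pulley round with it and this value does not change.
- nut_grip (a point): point on the axis of the wing nut at the height to grip it, 92 mm above the bench. The wing is an upright steel bar 50 mm long (the point's x axis), 12 mm thick (its y axis), from 72 to 104 mm above the bench, over a brass washer 34 mm across.
- jaw (a joint): travel of the jaw carriage along the fixture's +x towards the pulley, m: 0 drawn back (start), 0.036 fully home, with the nose locked in the notch. The knob drives it, 15 mm per rad; it hardly moves if pushed.
- jaw_nose (a point): tip of the jaw's nose, 42 mm above the bench: the end of a steel tongue 12 mm wide and 16 mm high, 40 mm long, in front of the dark steel carriage (60 x 50 mm, top 61 mm above the bench); 25 mm short of the pulley's rim at the start.
- knob (a joint): angle of the feed knob, rad, growing clockwise from above as it feeds the jaw to the pulley: 0 at the start, 2.4 fully home; turns against about 0.35 N m and stays where it is left.
- knob_grip (a point): point on the black knob's axis at grip height, 96 mm above the bench. The knob rides on the carriage, 68 mm behind the nose, so it moves along the fixture's +x, 15 mm for each rad clockwise. A disc 48 mm across, 73 to 80 mm above the bench, with an upright bar on it 46 mm long (the point's x axis), 14 mm thick (its y axis), up to 112 mm.
- oil: bystander: white plastic oil bottle with black cap, 40 mm across, 110 mm tall, standing; origin at the centre of its underside
- bush: bystander: brass bush, 28 mm across, 30 mm tall, standing; origin at the centre of its underside
- file: bystander: flat file with a green handle, 210 mm long along its x, 18 mm wide, lying; origin underneath, 90 mm from the handle's end
- hammer: bystander: hammer lying on the bench
- driver: bystander: screwdriver lying on the bench
- stub: bystander: round steel bar end, 36 mm across, 60 mm tall, standing; origin at the centre of its underside
Mind the look-alikes: they are no part of the job. There is more than one size of the offcut; the job needs the smallest.

How it is judged:
By the outcome, as a careful person would: the job done as asked, in the order asked, and still so for the second after the job is handed in, with the robot touching nothing.
It also fails if it takes over 72 s, if anything falls off the work surface, if the arm or the gripper's body presses on something with over 40 N, if the wrist force passes 120 N, or if a joint passes its speed limit or range.

## Working session

There is one attempt and no reset: what is moved stays moved. The work goes in short steps, Python scripts to look and compute and a tool call to move; the robot and the scene stay as the last step left them, time stands still between calls to the robot, and variables do not carry over. Pictures are saved under pics/ and viewed, at most 10 in all, crops included, and the job is handed in when it is done.

Besides the shell and the picture viewer there is one more tool, called after ">>>" as name([rows], argument=value, ...), one row to a line, values as JSON. jog_arm: Moves the arm, as the interface text tells. Its arguments: {"type":"object","properties":{"rows":{"type":"array"},"grip":{"type":"number"},"force":{"type":"number"}},"required":["rows"]}

```bash
mkdir -p pics; cat > h.py <<'E'
import numpy as np, cv2
from bench import r
def world(name,u,v,z,P=None):
    c=r.camera_params(name); P=c["pose"] if P is None else P
    P=np.array(P); d=P[:3,:3]@np.array([(u-c["cx"])/c["fx"],(v-c["cy"])/c["fy"],1]); o=P[:3,3]
    return o+d*(z-o[2])/d[2]
def cloud(name,dep,P=None):
    c=r.camera_params(name); P=np.array(c["pose"] if P is None else P)
    v,u=np.mgrid[0:384,0:512]; X=np.stack([(u-c["cx"])/c["fx"]*dep,(v-c["cy"])/c["fy"]*dep,dep],-1)
    return X@P[:3,:3].T+P[:3,3]
E
python3 - <<'E'
from h import *
a,da=r.snapshot("top"); b,db=r.snapshot("scene")
cv2.imwrite("pics/top.png",cv2.resize(a,(800,600),interpolation=cv2.INTER_CUBIC)); cv2.imwrite("pics/scene.png",cv2.resize(b,(800,600)))
np.savez("s0.npz",a=a,da=da,b=b,db=db)
print(r.sense()); print(r.camera_params("top")); print(r.camera_params("wrist"))
E
```

```text
{'time': 0.1, 'joint_pos': array([-8.22426864e+01,  7.51230829e+00,  8.53243184e+01,  8.86120019e-04,
        8.72624484e+01, -4.89422002e+00]), 'qd': array([-0.01780119, -0.14747135, -0.08607112, -0.0527188 ,  0.0497692 ,
       -0.10683022]), 'joint_efforts': array([ 3.81337413e-04, -5.70953143e+01, -5.01943982e+01, -4.23507063e-04,
        8.09473218e-03, -2.05615288e-05]), 'tool_pos': array([ 131.35883574, -584.92079114,  230.32116478]), 'tcp_rot': array([-1.79901362e+02, -9.33453736e-03,  1.26514825e+01]), 'ft_force': array([1.01599002, 0.97129233, 0.22824095]), 'wrist_torque': array([ 0.00027451, -0.01956369,  0.00217063]), 'grip_force': 0.0, 'finger_gap': 85.3686822746384}
{'fx': 375.51004679295727, 'fy': 375.51004679295727, 'cx': 260.5456260228013, 'cy': 194.3334192209228, 'pose': array([[ 1.12760531e-02, -9.84128440e-01,  1.77099022e-01,
         3.23591086e+02],
       [-9.99907722e-01, -1.24393799e-02, -5.45985503e-03,
        -3.28960581e+01],
       [ 7.57620064e-03, -1.77021114e-01, -9.84177894e-01,
         1.18226140e+03],
       [ 0.00000000e+00,  0.00000000e+00,  0.00000000e+00,
         1.00000000e+00]])}
{'fx': 273.050314097952, 'fy': 273.050314097952, 'cx': 252.98616015643688, 'cy': 189.61380029406772, 'tool_from_camera': array([[ 4.85534350e-04, -9.55910646e-01, -2.93657286e-01,
         7.51908220e+01],
       [ 9.99999615e-01,  2.49516319e-04,  8.41180753e-04,
         2.15014568e-01],
       [-7.30821351e-04, -2.93657582e-01,  9.55910399e-01,
        -1.41982171e+02],
       [ 0.00000000e+00,  0.00000000e+00,  0.00000000e+00,
         1.00000000e+00]])}
```

View pics/top.png

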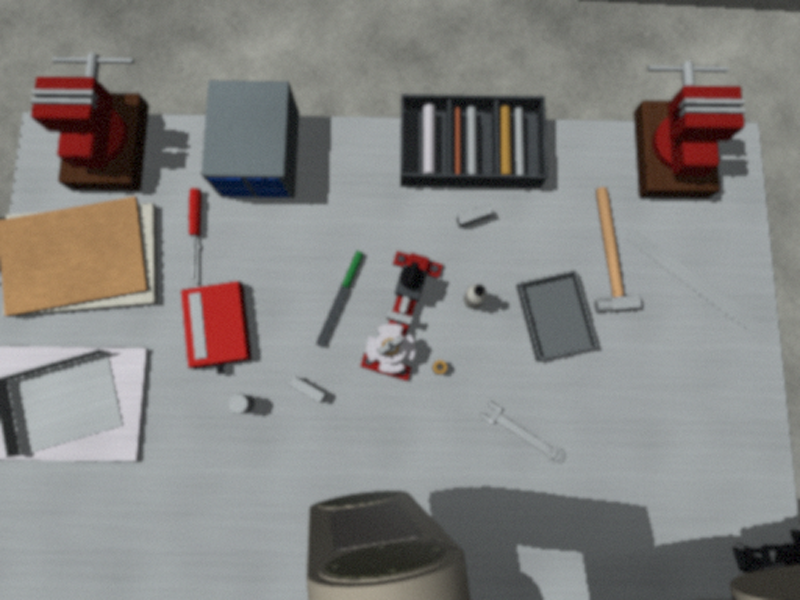

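View pics/scene.png

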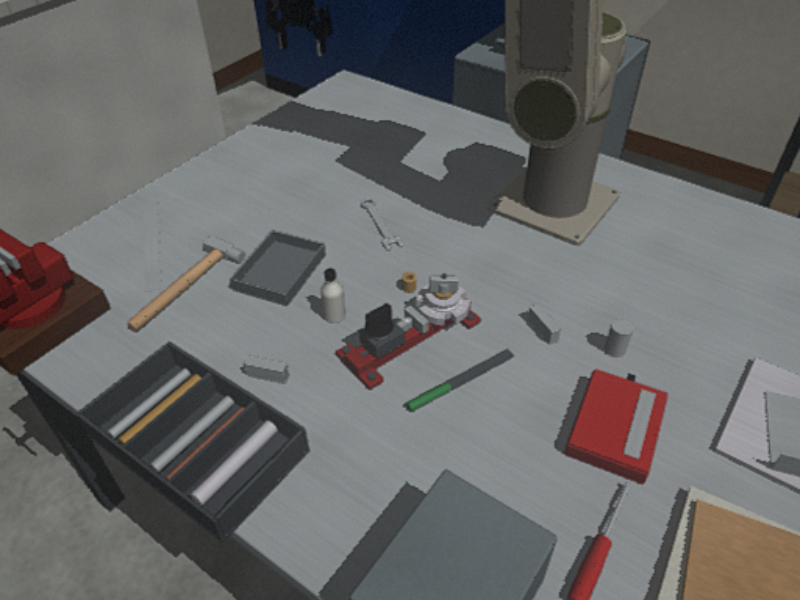

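The top view shows the fixture at about (402,318), with the jaw end at (418,265) and the pulley end near the robot at (390,352). The offcut is at (400,312), the grey tray at (558,316), the oil bottle at (477,296) and the bush at (440,367). The file is at (340,300), and a similar-looking stub and larger blocks lie at (310,390) and (476,216).

```bash
python3 - <<'E'
from h import *
s=np.load("s0.npz"); a=s["a"]; C=cloud("top",s["da"])
hsv=cv2.cvtColor(a,cv2.COLOR_BGR2HSV)
f=.64
# red fixture
m=((hsv[...,0]<8)|(hsv[...,0]>172))&(hsv[...,1]>150)&(hsv[...,2]>60)
box=np.zeros_like(m); box[150:250,220:290]=1; m&=box
p=C[m]; print("red",m.sum(),p.min(0),p.max(0))
cnt,_=cv2.findContours(m.astype(np.uint8),cv2.RETR_EXTERNAL,cv2.CHAIN_APPROX_NONE)
for c in cnt:
    if cv2.contourArea(c)>15:
        mm=np.zeros_like(a[...,0]); cv2.drawContours(mm,[c],-1,1,-1); q=C[mm>0]; print(len(q),q.mean(0),q.min(0),q.max(0))
for n,(u,v),z in [("jawfoot",(418,265),12),("pulfoot",(387,368),12),("knob",(414,270),112),("nut",(390,346),104),("off",(400,312),54),("oil",(477,293),110),("bush",(440,366),30)]:
    print(n,world("top",u*f,v*f,z).round())
# tray via darker mask
g=cv2.cvtColor(a,cv2.COLOR_BGR2GRAY)
m=np.zeros_like(g); m[165:240,322:390]=(g[165:240,322:390]<105)
cnt,_=cv2.findContours(m,cv2.RETR_EXTERNAL,cv2.CHAIN_APPROX_NONE); c=max(cnt,key=cv2.contourArea); R=cv2.minAreaRect(c)
print(R,[world("top",*x,30).round() for x in cv2.boxPoints(R)],world("top",*R[0],30))
# heights
for n,(u,v) in [("off",(400,312)),("tray",(558,316)),("knob",(414,270)),("nut",(390,346))]: print(n,C[int(v*f),int(u*f)].round())
E
```

```text
red 229 [ 323.59108607 -104.14808656    7.39826253] [ 640.2022253    47.85828202 1182.26140324]
143 [615.03709242 -60.85925937  27.12846553] [ 590.7071002  -104.14808656    7.39826253] [636.4212111  -14.14898447 116.07641974]
jawfoot [615. -61.  12.]
pulfoot [404.  -1.  12.]
knob [580. -51. 112.]
nut [438.  -8. 104.]
off [510. -26.  54.]
oil [ 538. -169.  110.]
bush [ 408. -105.   30.]
((356.6461486816406, 202.36924743652344), (53.67594909667969, 41.22172546386719), 74.74488067626953) [array([ 573., -256.,   30.]), array([ 610., -383.,   30.]), array([ 446., -420.,   30.]), array([ 412., -296.,   30.])] [ 509.30884399 -338.62536401   30.        ]
off [513. -25.  49.]
tray [ 515. -347.    4.]
knob [583. -48. 112.]
nut [438.  -7. 110.]
```

>>> jog_arm([
  [[45,-38,-7],[0,0,0.05]],
  [[90,-75,-14],[0,0,0.1]],
  [[130,-108,-20],[0,0,0.13]],
  [[170,-140,-27],[0,0,0.17]],
  [[208,-172,-32],[0,0,0.2]],
  [[246,-204,-37],[0,0,0.24]],
  [[284,-236,-42],[0,0,0.28]],
  [[322,-268,-47],[0,0,0.31]],
  [[360,-300,-52],[0,0,0.35]],
  [[398,-332,-57],[0,0,0.38]],
])

```text
time: 1.1
tool_pos: [434.8, -189.4, 286.1]
tcp_rot: [180.0, 0.0, -9.2]
ft_force: [0.4, 0.3, 0.2]
finger_gap: 85.8
grip_force: 0.0
```

```bash
cat >> h.py <<'E'
from scipy.spatial.transform import Rotation as Ro
def pose():
    s=r.sense(); return np.array(s["tool_pos"]),Ro.from_euler("xyz",s["tcp_rot"],degrees=True)
def goto(x,y,z,yaw):
    "print the shift and turn (tool axes) from the measured pose to a tool-down pose"
    p,R=pose(); T=Ro.from_euler("xyz",[180,0,yaw],degrees=True)
    print("shift",R.inv().apply(np.array([x,y,z])-p).round(1),"turn",(R.inv()*T).as_rotvec().round(3))
def wristpose():
    p,R=pose(); M=np.eye(4); M[:3,:3]=R.as_matrix(); M[:3,3]=p; return M@np.array(r.camera_params("wrist")["tool_from_camera"])
E
python3 -c "
from h import *
print(pose()[0],r.sense()['tcp_rot'],r.sense()['joint_pos']);goto(550,-40,300,-16)"
```

```text
[ 434.80317897 -189.38578255  286.1449828 ] [ 1.79995165e+02  4.36739624e-03 -9.21892926e+00] [-2.97292708e+01 -1.32639751e+01  9.96308540e+01 -6.07112851e-03
  9.36355175e+01  6.94892734e+01]
shift [  89.8 -165.9  -13.9] turn [0.    0.    0.118]
```

>>> jog_arm([
  [[22,-40,-4],[0,0,0.03]],
  [[44,-80,-7],[0,0,0.06]],
  [[66,-120,-11],[0,0,0.09]],
  [[82,-150,-13],[0,0,0.11]],
  [[90,-166,-14],[0,0,0.118]],
  [[90,-166,-14],[0,0,0.118]],
  [[90,-166,-14],[0,0,0.118]],
])

```text
time: 1.8
tool_pos: [549.0, -41.6, 299.5]
tcp_rot: [180.0, 0.1, -15.8]
ft_force: [-0.1, -0.0, -0.6]
finger_gap: 85.4
grip_force: 0.0
```

```bash
python3 - <<'E'
from h import *
P=wristpose(); a,d=r.snapshot("wrist"); np.savez("w1.npz",a=a,d=d,P=P)
cv2.imwrite("pics/w1.png",cv2.resize(a,(800,600),interpolation=cv2.INTER_CUBIC)); print(P)
E
```

```text
[[-2.72065878e-01 -9.19507530e-01 -2.83700651e-01  6.21589901e+02]
 [-9.62277780e-01  2.60364386e-01  7.89421368e-02 -6.21297519e+01]
 [ 1.27765653e-03  2.94476294e-01 -9.55657930e-01  4.41406486e+02]
 [ 0.00000000e+00  0.00000000e+00  0.00000000e+00  1.00000000e+00]]
```

View pics/w1.png

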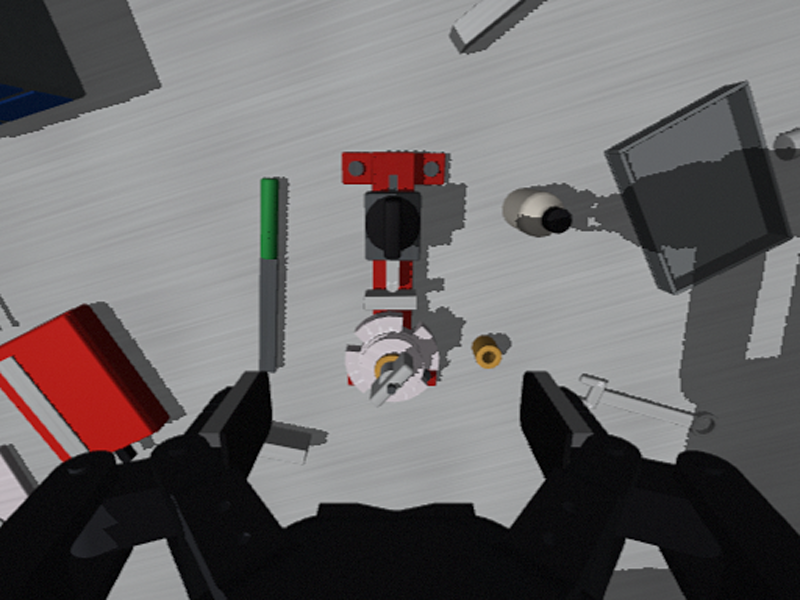

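The wrist view shows the fixture upright in the image. The jaw foot is at (394,168), the knob at (393,222) with its bar along the fixture axis, and the offcut at (390,300). The pulley is at (392,358) with the nut bar skewed about 45°, and one notch shows near (430,330). I'll measure these, using an enlarged pulley crop.

```bash
python3 - <<'E'
from h import *
s=np.load("w1.npz"); a=s["a"]; P=s["P"]; C=cloud("wrist",s["d"],P); hsv=cv2.cvtColor(a,cv2.COLOR_BGR2HSV)
cv2.imwrite("pics/w1c.png",cv2.resize(a[80:270,200:330],None,fx=3.1,fy=3.1,interpolation=cv2.INTER_CUBIC))
def rect(m,z,n):
    cnt,_=cv2.findContours(m.astype(np.uint8),cv2.RETR_EXTERNAL,cv2.CHAIN_APPROX_NONE); c=max(cnt,key=cv2.contourArea)
    w=np.array([world("wrist",*q[0],z,P)[:2] for q in c],np.float32); R=cv2.minAreaRect(w); print(n,R, 'px',c[:,0].mean(0)); return R
Z=C[...,2]; box=np.zeros(Z.shape,bool); box[85:265,205:300]=1
for n,lo,hi,z,x in [("off",49,58,54,None),("knobbar",105,116,112,None),("nut",98,108,104,None),("carr",57,64,61,None),("flange",44,54,50,None),("drum",62,69,66,None)]:
    m=box&(Z>lo)&(Z<hi)
    if n=="off": m[200:]=0; m[:180]=0
    if n=="knobbar": m[180:]=0
    if n in("nut","flange","drum"): m[:190]=0
    rect(m,z,n)
red=((hsv[...,0]<8)|(hsv[...,0]>172))&(hsv[...,1]>150)&box
m=red.copy(); m[120:]=0; R=rect(m&(Z<20),12,"jawfoot"); 
m=red&(Z<20); m[:225]=0; print("pul foot px",C[m].mean(0))
# file, oil, bush
for n,(u,v),z in [("file top",(270,180),5),("file bot",(268,370),5),("bush",(487,356),30),("oilcap",(557,219),110)]: print(n,world("wrist",u*.64,v*.64,z,P).round())
tm=np.zeros(Z.shape,bool); tm[45:195,380:512]=1
m=tm&(Z>24)&(Z<36); q=C[m][:,:2].astype(np.float32); print("tray rim",len(q),cv2.minAreaRect(q),Z[tm&(Z>1)].mean())
E
```

```text
off ((503.8445739746094, -23.15740203857422), (47.906036376953125, 14.074274063110352), 74.1880111694336) px [249.     192.9625]
knobbar ((576.4700927734375, -46.641395568847656), (13.135038375854492, 44.5423583984375), 73.71929931640625) px [250.16483516 146.27472527]
nut ((444.8734436035156, -7.317657470703125), (12.395390510559082, 50.4442138671875), 32.44005584716797) px [249.30434783 245.68115942]
carr ((556.3695068359375, -40.43799591064453), (49.454837799072266, 26.937908172607422), 74.19693756103516) px [250.51666667 159.975     ]
flange ((454.4532165527344, -6.375434875488281), (72.63533020019531, 93.88976287841797), 2.9172749519348145) px [247.36818182 221.95      ]
drum ((444.0680847167969, -8.055896759033203), (60.95993423461914, 59.029842376708984), 57.455406188964844) px [251.08024691 232.95679012]
jawfoot ((609.7249755859375, -92.891357421875), (28.723451614379883, 27.409442901611328), 74.2145767211914) px [274.10810811 107.5       ]
pul foot px [392.72559232 -26.86858292  11.12681727]
file top [641.  60.   5.]
file bot [447. 136.   5.]
bush [ 410. -103.   30.]
oilcap [ 549. -172.  110.]
tray rim 1624 ((518.7201538085938, -353.0350646972656), (160.66488647460938, 151.9459228515625), 13.377217292785645) 12.76969239226637
```

View pics/w1c.png

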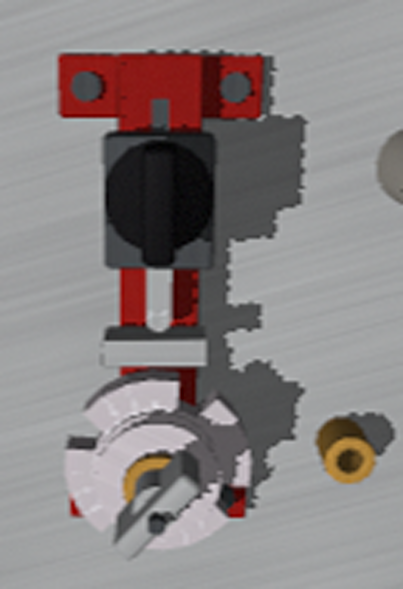

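```bash
python3 - <<'E'
from h import *
s=np.load("w1.npz"); P=s["P"]; C=cloud("wrist",s["d"],P)
Q=np.array([world("wrist",u*.64,v*.64,30,P)[:2] for u,v in [(605,150),(748,82),(792,238),(672,295)]],np.float32); print(Q.round(),cv2.minAreaRect(Q))
c=np.array([444.3,-7.8]); X=C.reshape(-1,3); d=X[:,:2]-c; rad=np.hypot(*d.T); ang=(np.degrees(np.arctan2(d[:,1],d[:,0]))+15.9+360)%360
for r0,r1 in [(38,46)]:
    k=(rad>r0)&(rad<r1)
    for b in range(0,360,6):
        q=X[k&(ang>=b)&(ang<b+6),2]
        print(b,len(q),(q.mean().round() if len(q) else None),end=" | ")
goto(503.8,-23.2,110,-15.9)
E
```

```text
[[ 582. -250.]
 [ 604. -378.]
 [ 452. -414.]
 [ 425. -297.]] ((516.6708984375, -332.3458251953125), (164.31837463378906, 129.61306762695312), 13.256329536437988)
0 28 44.0 | 6 25 43.0 | 12 27 43.0 | 18 26 43.0 | 24 22 44.0 | 30 23 40.0 | 36 29 32.0 | 42 29 29.0 | 48 26 31.0 | 54 13 3.0 | 60 8 -0.0 | 66 4 -1.0 | 72 5 -1.0 | 78 36 36.0 | 84 22 27.0 | 90 23 30.0 | 96 21 30.0 | 102 13 50.0 | 108 14 49.0 | 114 13 49.0 | 120 13 49.0 | 126 12 49.0 | 132 12 49.0 | 138 9 49.0 | 144 2 48.0 | 150 0 None | 156 0 None | 162 0 None | 168 0 None | 174 5 50.0 | 180 6 49.0 | 186 5 49.0 | 192 8 49.0 | 198 6 49.0 | 204 9 49.0 | 210 9 50.0 | 216 11 49.0 | 222 11 49.0 | 228 14 45.0 | 234 0 None | 240 0 None | 246 1 49.0 | 252 11 49.0 | 258 12 49.0 | 264 15 49.0 | 270 10 49.0 | 276 17 43.0 | 282 18 38.0 | 288 25 30.0 | 294 24 29.0 | 300 27 32.0 | 306 30 28.0 | 312 28 28.0 | 318 33 25.0 | 324 3 -1.0 | 330 8 29.0 | 336 13 30.0 | 342 12 34.0 | 348 26 43.0 | 354 24 43.0 | shift [-48.3  -6.  189.7] turn [0.001 0.001 0.   ]
```

>>> jog_arm([
  [[-12,-2,30],[0,0,0]],
  [[-30,-4,75],[0,0,0]],
  [[-48,-6,120],[0,0,0]],
  [[-48,-6,165],[0,0,0]],
  [[-48,-6,205],[0,0,0]],
  [[-48,-6,235],[0,0,0]],
  [[-48,-6,255],[0,0,0]],
  [[-48,-6,265],[0,0,0]],
  [[-48,-6,265],[0,0,0]],
], grip=72, force=40)

```text
time: 2.75
tool_pos: [503.4, -23.4, 33.9]
tcp_rot: [180.0, 0.1, -15.9]
ft_force: [-0.4, -1.1, 0.1]
finger_gap: 72.1
grip_force: 0.0
```

>>> jog_arm([
  [[0,0,0],[0,0,0]],
  [[0,0,0],[0,0,0]],
  [[0,0,0],[0,0,0]],
  [[0,0,0],[0,0,0]],
  [[0,0,0],[0,0,0]],
  [[0,0,0],[0,0,0]],
], grip=40)

```text
time: 3.35
tool_pos: [506.4, -23.2, 37.1]
tcp_rot: [-180.0, -0.2, -15.9]
ft_force: [-0.5, -1.4, 6.5]
finger_gap: 49.0
grip_force: 42.3
```

>>> jog_arm([
  [[0,0,-10],[0,0,0]],
  [[0,0,-35],[0,0,0]],
  [[0,0,-75],[0,0,0]],
  [[0,0,-115],[0,0,0]],
  [[0,0,-130],[0,0,0]],
  [[0,0,-130],[0,0,0]],
])

```text
time: 3.95
tool_pos: [506.8, -23.0, 168.6]
tcp_rot: [-180.0, -0.3, -15.9]
ft_force: [0.5, -0.9, -2.0]
finger_gap: 48.7
grip_force: 41.8
```

```bash
python3 - <<'E'
from h import *
s=r.sense(); print(s["joint_pos"],s["finger_gap"],s["grip_force"],s["tool_pos"]); goto(512,-337,165,-77)
E
```

```text
[-8.39315375e+00 -5.13769097e+00  1.04666429e+02  3.93945765e-03
  8.01222880e+01  9.74808029e+01] 48.66591529976199 41.765216588974 [506.80750153 -22.99766509 168.56267544]
shift [ 90.9 300.6   3.9] turn [-0.004 -0.005  1.067]
```

>>> jog_arm([
  [[13,40,0],[0,0,0.12]],
  [[26,82,0],[0,0,0.24]],
  [[39,124,1],[0,0,0.37]],
  [[51,166,2],[0,0,0.5]],
  [[63,207,2],[0,0,0.63]],
  [[75,247,3],[0,0,0.76]],
  [[85,280,4],[0,0,0.9]],
  [[91,300,4],[0,0,1.0]],
  [[91,300,4],[0,0,1.067]],
  [[91,300,4],[0,0,1.067]],
])

```text
time: 4.95
tool_pos: [508.7, -336.0, 158.0]
tcp_rot: [179.8, 0.2, -77.2]
ft_force: [0.3, 1.4, -1.5]
finger_gap: 48.7
grip_force: 41.8
```

```bash
python3 - <<'E'
from h import *
print(pose()[0],r.sense()["tcp_rot"],r.sense()["grip_force"])
P=wristpose(); a,d=r.snapshot("wrist"); 
# overlay: predicted drop point
cv2.imwrite("pics/w2.png",a); np.savez("w2.npz",a=a,d=d,P=P)
E
```

```text
[ 508.73828903 -336.04333934  157.99348143] [179.84145554   0.20476196 -77.15416394] 41.839526295661926
```

View pics/w2.png

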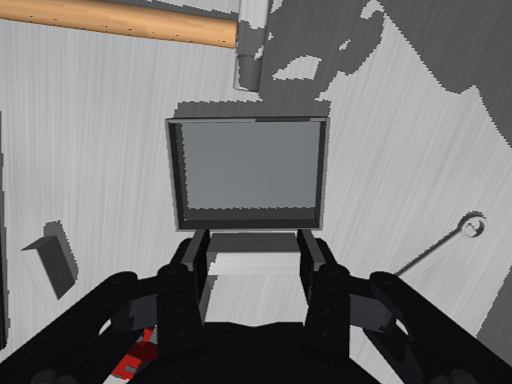

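The offcut is held, and the tray rim corners are at (166,119), (329,117), (322,229) and (180,231). I'll work out the tray centre from them.

```bash
python3 - <<'E'
from h import *
P=np.load("w2.npz")["P"]
Q=np.array([world("wrist",*q,30,P)[:2] for q in [(166,119),(329,117),(322,229),(180,231)]],np.float32); R=cv2.minAreaRect(Q); print(Q.round(),R)
goto(*R[0],40,-76.5)
E
```

```text
[[ 604. -379.]
 [ 452. -415.]
 [ 424. -301.]
 [ 574. -265.]] ((513.8333129882812, -339.9928894042969), (156.34268188476562, 117.7381820678711), 13.676163673400879)
shift [  5.8  -4.  118.4] turn [ 0.002  0.003 -0.008]
```

>>> jog_arm([
  [[2,-2,40],[0,0,0]],
  [[5,-4,85],[0,0,0]],
  [[5,-4,120],[0,0,0]],
  [[5,-4,136],[0,0,0]],
  [[5,-4,142],[0,0,0]],
  [[5,-4,146],[0,0,0]],
  [[5,-4,146],[0,0,0]],
])

```text
time: 5.7
tool_pos: [516.3, -340.8, 16.7]
tcp_rot: [-179.9, -0.1, -77.0]
ft_force: [-0.7, -0.3, -1.9]
finger_gap: 49.2
grip_force: 41.8
```

>>> jog_arm([
  [[0,0,1.5],[0,0,0]],
  [[0,0,3],[0,0,0]],
  [[0,0,4],[0,0,0]],
  [[0,0,4],[0,0,0]],
])

```text
time: 6.1
tool_pos: [515.3, -340.3, 11.4]
tcp_rot: [-180.0, -0.0, -77.0]
ft_force: [-0.0, -0.0, -1.1]
finger_gap: 48.7
grip_force: 41.8
```

>>> jog_arm([
  [[0,0,1],[0,0,0]],
  [[0,0,2],[0,0,0]],
  [[0,0,2],[0,0,0]],
])

```text
time: 6.4
tool_pos: [515.4, -340.5, 11.1]
tcp_rot: [-180.0, -0.0, -77.0]
ft_force: [-6.9, 5.1, 14.1]
finger_gap: 48.7
grip_force: 43.4
```

Contact with the floor; release and lift.

>>> jog_arm([
  [[0,0,-1],[0,0,0]],
  [[0,0,-1],[0,0,0]],
  [[0,0,-1],[0,0,0]],
  [[0,0,-1],[0,0,0]],
  [[0,0,-20],[0,0,0]],
  [[0,0,-60],[0,0,0]],
  [[0,0,-105],[0,0,0]],
  [[0,0,-150],[0,0,0]],
  [[0,0,-200],[0,0,0]],
  [[0,0,-240],[0,0,0]],
], grip=66)

```text
time: 7.4
tool_pos: [515.5, -340.4, 252.4]
tcp_rot: [-179.9, -0.1, -77.0]
ft_force: [0.5, 0.2, 0.2]
finger_gap: 65.9
grip_force: 0.0
```

```bash
python3 - <<'E'
from h import *
P=wristpose(); a,d=r.snapshot("wrist"); C=cloud("wrist",d,P)
q=C.reshape(-1,3); k=(abs(q[:,0]-515)<60)&(abs(q[:,1]+340)<45)&(q[:,2]>22)&(q[:,2]<36); print("block in tray",k.sum(),q[k].mean(0) if k.any() else 0)
print(pose()[0],r.sense()["finger_gap"]); goto(525,-32,250,-16)
E
```

```text
block in tray 418 [ 516.52381208 -338.16147613   27.05057486]
[ 517.69920708 -342.11478481  260.52715051] 65.96572179886121
shift [-300.6  -76.7    8.2] turn [-0.002 -0.013 -1.065]
```

>>> jog_arm([
  [[-40,-10,0],[0,0,-0.12]],
  [[-82,-20,1],[0,0,-0.25]],
  [[-124,-31,2],[0,0,-0.38]],
  [[-166,-42,3],[0,0,-0.51]],
  [[-207,-53,4],[0,0,-0.65]],
  [[-247,-63,5],[0,0,-0.79]],
  [[-280,-71,6],[0,0,-0.93]],
  [[-300,-77,8],[0,0,-1.065]],
  [[-300,-77,8],[0,0,-1.065]],
  [[-300,-77,8],[0,0,-1.065]],
])

```text
time: 8.45
tool_pos: [522.8, -30.5, 240.8]
tcp_rot: [180.0, 0.0, -16.1]
ft_force: [-1.4, 0.1, 0.3]
finger_gap: 65.7
grip_force: 0.0
```

>>> jog_arm([
  [[0,0,0],[0,0,0]],
  [[0,0,0],[0,0,0]],
  [[0,0,0],[0,0,0]],
])

```text
time: 8.75
tool_pos: [522.9, -31.5, 241.1]
tcp_rot: [180.0, -0.0, -16.1]
ft_force: [0.2, 0.6, 0.6]
finger_gap: 65.8
grip_force: 0.0
```

```bash
cat > meas.py <<'E'
from h import *
P=wristpose(); a,d=r.snapshot("wrist"); C=cloud("wrist",d,P); Z=C[...,2]
def rect(lo,hi,z,c,rad):
    m=(Z>lo)&(Z<hi)&(np.hypot(C[...,0]-c[0],C[...,1]-c[1])<rad)
    cnt,_=cv2.findContours(m.astype(np.uint8),cv2.RETR_EXTERNAL,cv2.CHAIN_APPROX_NONE); q=max(cnt,key=cv2.contourArea)
    w=np.array([world("wrist",*p[0],z,P)[:2] for p in q],np.float32); R=cv2.minAreaRect(w); (b,h)=R[1]
    return np.array(R[0]).round(1),(round(b,1),round(h,1)),round((R[2]+(90 if h>b else 0))%180,1)
print("pose",pose()[0].round(1)); 
K=rect(105,116,112,(565,-43),50); print("knob",K); N=rect(98,108,104,(444.5,-7.5),35); print("nut",N)
c=np.array([444.5,-7.6])
# notches: sample ring r=42 on plane z=50: angle rel. to jaw direction (-15.9 deg), ccw positive
cp=r.camera_params("wrist"); Pi=np.linalg.inv(P); out=[]
for t in range(0,360,3):
    v=[]
    for rr in (38,41,44):
        x=Pi[:3]@np.array([*(c+rr*np.array([np.cos(np.radians(t-15.9)),np.sin(np.radians(t-15.9))])),50,1]); u,w=x[:2]/x[2]*cp["fx"]+[cp["cx"],cp["cy"]]
        v.append(Z[int(round(w)),int(round(u))])
    out.append(np.median(v))
print("non-flange angles",[(3*i,int(o)) for i,o in enumerate(out) if abs(o-50)>4])
np.savez("last.npz",a=a,d=d,P=P)
E
python3 meas.py
```

```text
pose [522.9 -31.4 241.1]
knob (array([576.5, -46.3]), (13.8, 44.5), 163.9)
nut (array([444.5,  -7.5]), (12.1, 50.2), 122.4)
non-flange angles [(57, 0), (60, 0), (63, 0), (66, -1), (69, 0), (72, 37), (75, 42), (147, 0), (150, 86), (153, 90), (156, 97), (159, 100), (162, 102), (165, 103), (168, 102), (171, 103), (174, 102), (177, 109), (180, 109), (183, 108), (186, 65), (189, 63), (192, 64), (195, 64), (198, 64), (201, 64), (204, 64), (207, 65), (234, 41), (237, 35), (240, 17), (243, 15), (246, 15), (249, 11), (324, 42), (327, 35), (330, 0), (333, 28), (336, 29), (339, 29), (342, 29), (345, 29)]
```

```bash
python3 -c "
from h import *
goto(444.5,-7.5,140,122.4)"
```

```text
shift [-81.9  -1.2 101.1] turn [ 0.     0.    -2.417]
```

>>> jog_arm([
  [[-10,0,8],[0,0,-0.14]],
  [[-20,0,16],[0,0,-0.28]],
  [[-30,0,24],[0,0,-0.42]],
  [[-40,0,32],[0,0,-0.56]],
  [[-50,0,40],[0,0,-0.7]],
  [[-60,-1,50],[0,0,-0.84]],
  [[-70,-1,60],[0,0,-0.98]],
  [[-78,-1,70],[0,0,-1.12]],
  [[-82,-1,75],[0,0,-1.26]],
  [[-82,-1,80],[0,0,-1.4]],
], grip=40)

```text
time: 9.8
tool_pos: [443.8, -7.2, 160.8]
tcp_rot: [-180.0, 0.0, 64.5]
ft_force: [0.3, 0.5, -0.0]
finger_gap: 39.9
grip_force: 0.0
```

>>> jog_arm([
  [[0,0,5],[0,0,-0.14]],
  [[0,0,10],[0,0,-0.28]],
  [[0,0,15],[0,0,-0.42]],
  [[0,0,18],[0,0,-0.56]],
  [[0,0,21],[0,0,-0.7]],
  [[0,0,21],[0,0,-0.84]],
  [[0,0,21],[0,0,-0.95]],
  [[0,0,21],[0,0,-1.017]],
  [[0,0,21],[0,0,-1.017]],
  [[0,0,21],[0,0,-1.017]],
])

```text
time: 10.8
tool_pos: [444.4, -7.2, 140.2]
tcp_rot: [180.0, 0.0, 122.3]
ft_force: [0.6, -0.3, -0.4]
finger_gap: 40.2
grip_force: 0.0
```

```bash
python3 -c "
from h import *
print(r.sense()['joint_pos'].round(1),pose()[0],r.sense()['tcp_rot'])
goto(444.5,-7.5,75,122.4)"
```

```text
[ -7.5 -13.8 115.4  -0.   78.4 -39.9] [444.36416039  -7.24519442 140.20190973] [1.79995441e+02 5.57357557e-03 1.22326168e+02]
shift [-0.3 -0.  65.2] turn [ 0.     0.    -0.001]
```

>>> jog_arm([
  [[0,0,25],[0,0,0]],
  [[0,0,50],[0,0,0]],
  [[0,0,62],[0,0,0]],
  [[0,0,65],[0,0,0]],
  [[0,0,65],[0,0,0]],
])

```text
time: 11.3
tool_pos: [444.3, -7.0, 75.2]
tcp_rot: [-180.0, -0.0, 122.4]
ft_force: [0.2, -0.4, 0.6]
finger_gap: 40.2
grip_force: 0.0
```

>>> jog_arm([
  [[0,0,0],[0,0,0]],
  [[0,0,0],[0,0,0]],
  [[0,0,0],[0,0,0]],
  [[0,0,0],[0,0,0]],
  [[0,0,0],[0,0,0]],
  [[0,0,0],[0,0,0]],
  [[0,0,0],[0,0,0]],
], grip=5, force=30)

```text
time: 12.0
tool_pos: [443.0, -8.7, 76.6]
tcp_rot: [-179.8, 0.0, 122.5]
ft_force: [-16.3, -8.2, 16.7]
finger_gap: 11.3
grip_force: 32.7
```

>>> jog_arm([
  [[0,-1,-1],[0,0,0]],
  [[0,-1.5,-1],[0,0,-0.08]],
  [[0,-1.5,-1],[0,0,-0.17]],
  [[0,-1.5,-1],[0,0,-0.26]],
  [[0,-1.5,-1],[0,0,-0.35]],
  [[0,-1.5,-1],[0,0,-0.42]],
  [[0,-1.5,-1],[0,0,-0.45]],
  [[0,-1.5,-1],[0,0,-0.45]],
  [[0,-1.5,-1],[0,0,-0.45]],
])

```text
time: 12.9
tool_pos: [443.4, -8.1, 76.7]
tcp_rot: [180.0, 0.0, 148.2]
ft_force: [-0.7, -2.3, -0.6]
finger_gap: 11.6
grip_force: 30.9
```

>>> jog_arm([
  [[0,0,0],[0,0,0]],
  [[0,0,0],[0,0,0]],
  [[0,0,0],[0,0,0]],
  [[0,0,-20],[0,0,0]],
  [[0,0,-60],[0,0,0]],
  [[-10,0,-105],[0,0,0.07]],
  [[-20,0,-140],[0,0,0.14]],
  [[-30,0,-160],[0,0,0.21]],
  [[-30,0,-160],[0,0,0.27]],
  [[-30,0,-160],[0,0,0.27]],
], grip=45)

```text
time: 13.9
tool_pos: [469.2, -23.7, 237.1]
tcp_rot: [179.9, 0.1, 132.7]
ft_force: [-0.5, -0.0, 0.3]
finger_gap: 45.3
grip_force: 0.0
```

```bash
python3 meas.py; python3 -c "
import cv2,numpy as np
a=np.load('last.npz')['a'];cv2.imwrite('pics/w3.png',cv2.resize(a[40:310,140:370],None,fx=2.2,fy=2.2,interpolation=cv2.INTER_CUBIC))"
```

```text
pose [468.6 -23.5 236.1]Traceback (most recent call last):
  File "meas.py", line 9, in <module>
    K=rect(105,116,112,(565,-43),50); print("knob",K); N=rect(98,108,104,(444.5,-7.5),35); print("nut",N)
  File "meas.py", line 5, in rect
    cnt,_=cv2.findContours(m.astype(np.uint8),cv2.RETR_EXTERNAL,cv2.CHAIN_APPROX_NONE); q=max(cnt,key=cv2.contourArea)
                                                                                          ~~~^^^^^^^^^^^^^^^^^^^^^^^^^
ValueError: max() iterable argument is empty
```

View pics/w3.png

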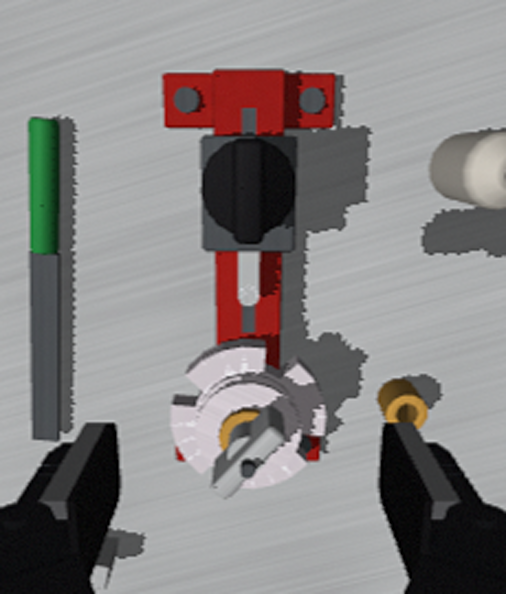

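That picture was a stale frame from before the turn, and the knob is hidden in the new one. I'll measure the pulley only.

```bash
sed -i 's/^    cnt,_=\(.*\); q=max/    cnt,_=\1\n    if not cnt: return None\n    q=max/' meas.py; python3 meas.py; python3 -c "from h import *
goto(576.5,-46.3,130,163.9)"
```

```text
pose [468.2 -23.5 235.6]
knob None
nut (array([440.8,  -7. ]), (11.9, 49.3), 148.2)
non-flange angles [(0, 30), (3, 29), (6, 29), (9, 29), (12, 30), (84, 0), (87, -1), (90, 0), (93, -1), (96, 0), (99, 0), (102, -1), (105, -1), (174, 29), (177, 29), (180, 29), (183, 29), (186, 29), (189, 36), (255, 0), (258, 0), (261, 0), (264, 0), (267, -1), (270, 0), (273, 0), (348, 29), (351, 29), (354, 29), (357, 30)]
shift [-90.5  63.9 105.5] turn [-0.    -0.001 -0.541]
```

>>> jog_arm([
  [[-12,8,0],[0,0,-0.08]],
  [[-30,20,15],[0,0,-0.17]],
  [[-50,35,35],[0,0,-0.28]],
  [[-70,50,60],[0,0,-0.39]],
  [[-85,60,85],[0,0,-0.48]],
  [[-90.5,64,105],[0,0,-0.541]],
  [[-90.5,64,105],[0,0,-0.541]],
  [[-90.5,64,105],[0,0,-0.541]],
], grip=45, force=100)

```text
time: 14.8
tool_pos: [576.0, -46.2, 130.4]
tcp_rot: [-180.0, -0.1, 163.7]
ft_force: [0.2, -0.8, 0.1]
finger_gap: 45.2
grip_force: 0.0
```

```bash
python3 -c "from h import *
goto(576.5,-46.5,85,163.9)"
```

```text
shift [-0.7 -0.1 45.4] turn [-0.    -0.003 -0.003]
```

>>> jog_arm([
  [[0,0,20],[0,0,0]],
  [[0,0,38],[0,0,0]],
  [[0,0,44],[0,0,0]],
  [[0,0,44],[0,0,0]],
])

```text
time: 15.2
tool_pos: [576.5, -46.3, 87.5]
tcp_rot: [-180.0, -0.0, 163.8]
ft_force: [0.3, 0.1, 0.2]
finger_gap: 45.0
grip_force: 0.0
```

>>> jog_arm([
  [[0,0,0],[0,0,0]],
  [[0,0,0],[0,0,0]],
  [[0,0,0],[0,0,0]],
  [[0,0,0],[0,0,0]],
  [[0,0,0],[0,0,0]],
  [[0,0,0],[0,0,0]],
], grip=8)

```text
time: 15.8
tool_pos: [577.9, -46.9, 89.1]
tcp_rot: [-180.0, 0.1, 163.8]
ft_force: [-2.7, -0.6, 6.2]
finger_gap: 12.2
grip_force: 97.7
```

>>> jog_arm([
  [[0.9,0,0],[0,0,0.06]],
  [[2.2,0,0],[0,0,0.15]],
  [[3.9,0,0],[0,0,0.26]],
  [[5.6,0,0],[0,0,0.37]],
  [[7.2,0,0],[0,0,0.48]],
  [[9,0,0],[0,0,0.6]],
  [[10.8,0,0],[0,0,0.72]],
  [[12.6,0,0],[0,0,0.84]],
  [[14.2,0,0],[0,0,0.95]],
  [[15,0,0],[0,0,1.0]],
])

```text
time: 16.8
tool_pos: [562.3, -44.1, 89.0]
tcp_rot: [-179.9, 0.2, 106.3]
ft_force: [-9.1, -7.4, 10.5]
finger_gap: 11.6
grip_force: 98.6
```

```bash
python3 -c "from h import *
s=r.sense();print(s['wrist_torque'],s['tcp_rot'],s['ft_force'],s['tool_pos'],s['grip_force'],s['finger_gap'])"
```

```text
[-1.20212697  1.600198    0.45889491] [-1.79925318e+02  1.58016276e-01  1.06264879e+02] [-9.05917796 -7.36111721 10.5176715 ] [562.27908641 -44.10822635  89.0022173 ] 98.55639338493347 11.630578235658115
```

>>> jog_arm([
  [[0.8,-1.2,0],[0,0,0.1]],
  [[1.6,-2.5,0],[0,0,0.2]],
  [[2.5,-3.9,0],[0,0,0.31]],
  [[3.4,-5.3,0],[0,0,0.42]],
  [[4.3,-6.7,0],[0,0,0.53]],
  [[5.2,-8.1,0],[0,0,0.64]],
  [[6.1,-9.4,0],[0,0,0.75]],
  [[6.9,-10.7,0],[0,0,0.85]],
  [[7.7,-12,0],[0,0,0.95]],
  [[8.1,-12.6,0],[0,0,1.0]],
])

```text
time: 17.8
tool_pos: [546.0, -39.6, 88.9]
tcp_rot: [-179.9, 0.3, 49.0]
ft_force: [-20.4, -5.8, 19.5]
finger_gap: 12.1
grip_force: 100.0
```

```bash
python3 -c "from h import *
s=r.sense();print(s['wrist_torque'],s['tcp_rot'],s['ft_force'],s['tool_pos'],s['grip_force'],s['finger_gap'])"
```

```text
[-0.96361922  3.44270852  0.67790248] [-179.88862543    0.28795704   49.01481062] [-20.35117888  -5.7925553   19.54641134] [546.00536331 -39.57049099  88.89510029] 99.98710870742798 12.148565142978548
```

>>> jog_arm([
  [[-0.8,-1.8,-0.5],[0,0,0.08]],
  [[-1.4,-3.2,-1],[0,0,0.16]],
  [[-2,-4.4,-1],[0,0,0.24]],
  [[-2.6,-5.6,-1],[0,0,0.32]],
  [[-3.1,-6.6,-1],[0,0,0.39]],
  [[-3.2,-6.8,-1],[0,0,0.42]],
  [[-3.2,-6.8,-1],[0,0,0.44]],
  [[-3.2,-6.8,-1],[0,0,0.44]],
])

```text
time: 18.6
tool_pos: [539.3, -37.1, 89.0]
tcp_rot: [180.0, 0.2, 24.0]
ft_force: [-13.8, -5.2, 11.0]
finger_gap: 12.2
grip_force: 99.5
```

```bash
python3 -c "from h import *
s=r.sense();print(s['wrist_torque'],s['tcp_rot'],s['ft_force'],s['tool_pos'],s['grip_force'],s['finger_gap'])"
```

```text
[-0.72589902  2.22049423  1.11039007] [179.98808505   0.24485646  24.02972154] [-13.78913949  -5.18679032  10.97544516] [539.26592503 -37.09718195  89.00798407] 99.45486187934875 12.244628423914113
```

>>> jog_arm([
  [[0,0,0],[0,0,0.03]],
  [[0,0,0],[0,0,0.06]],
  [[0,0,0],[0,0,0.06]],
])

```text
time: 18.9
tool_pos: [539.1, -37.0, 89.0]
tcp_rot: [180.0, 0.3, 20.7]
ft_force: [-13.5, -4.6, 11.5]
finger_gap: 12.1
grip_force: 110.3
```

```bash
python3 -c "from h import *
s=r.sense();print(s['wrist_torque'],s['tcp_rot'],s['ft_force'],s['tool_pos'],s['grip_force'],s['finger_gap'])"
```

```text
[-0.78658179  2.41265956  2.30617464] [179.96452152   0.27363118  20.66840505] [-13.53641984  -4.61515279  11.46223112] [539.08994868 -37.03021519  89.01042395] 110.32066312618554 12.09099289468967
```

>>> jog_arm([
  [[0,0,0],[0,0,-0.06]],
  [[0,0,0],[0,0,-0.06]],
  [[0,0,0],[0,0,-0.06]],
  [[0,0,-1],[0,0,-0.06]],
  [[0,0,-30],[0,0,-0.06]],
  [[0,0,-70],[0,0,0.05]],
  [[0,0,-110],[0,0,0.2]],
  [[0,0,-150],[0,0,0.34]],
  [[0,0,-160],[0,0,0.48]],
  [[0,0,-160],[0,0,0.6]],
], grip=50)

```text
time: 19.9
tool_pos: [542.7, -36.4, 252.1]
tcp_rot: [-180.0, -0.4, -14.2]
ft_force: [0.2, -0.7, -0.1]
finger_gap: 50.1
grip_force: 0.0
```

>>> jog_arm([
  [[0,0,0],[0,0,0]],
  [[0,0,0],[0,0,0]],
  [[0,0,0],[0,0,0]],
])

```text
time: 20.2
tool_pos: [540.6, -36.1, 247.4]
tcp_rot: [180.0, 0.1, -13.7]
ft_force: [0.4, 0.3, 0.8]
finger_gap: 50.0
grip_force: 0.0
```

```bash
python3 meas.py; python3 -c "
import cv2,numpy as np
a=np.load('last.npz')['a'];cv2.imwrite('pics/w4.png',cv2.resize(a[80:310,140:370],None,fx=2.2,fy=2.2,interpolation=cv2.INTER_CUBIC))
from h import *
goto(443.2,-8,135,148.2)"
```

```text
pose [540.7 -36.1 247.5]
knob (array([542.9, -36.5]), (45.8, 14.3), 25.7)
nut (array([444.6,  -7.5]), (12.2, 51.2), 148.1)
non-flange angles [(9, 35), (12, 45), (84, -1), (87, 0), (90, 6), (93, 10), (96, 37), (99, 41), (102, 45), (150, 65), (153, 64), (156, 65), (159, 64), (162, 65), (165, 90), (168, 100), (171, 102), (174, 104), (177, 109), (180, 109), (183, 109), (186, 110), (189, 65), (192, 65), (195, 65), (198, 64), (201, 64), (204, 64), (207, 65), (210, 64), (213, 64), (258, 43), (261, 40), (264, 36), (267, 9), (270, 5), (273, 2), (276, 0), (351, 33)]
shift [-101.2   -4.2  112.6] turn [-2.000e-03  0.000e+00 -2.826e+00]
```

View pics/w4.png

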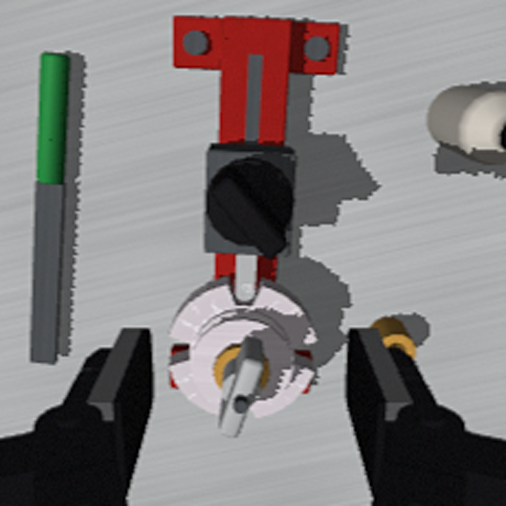

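The jaw nose is seated in the notch at crop position (246,295), and the knob has turned about 2.41 rad with 35 mm of jaw travel. Next is the nut.

>>> jog_arm([
  [[-8,0,0],[0,0,-0.12]],
  [[-20,0,5],[0,0,-0.26]],
  [[-32,0,15],[0,0,-0.4]],
  [[-45,-1,25],[0,0,-0.55]],
  [[-57,-2,35],[0,0,-0.69]],
  [[-69,-3,45],[0,0,-0.84]],
  [[-81,-4,55],[0,0,-0.98]],
  [[-93,-4,65],[0,0,-1.12]],
  [[-100,-4,70],[0,0,-1.27]],
  [[-101,-4,75],[0,0,-1.4]],
])

```text
time: 21.25
tool_pos: [442.9, -7.8, 172.3]
tcp_rot: [-179.9, 0.0, 66.8]
ft_force: [-1.3, -0.5, 0.5]
finger_gap: 49.8
grip_force: 0.0
```

>>> jog_arm([
  [[0,0,5],[0,0,-0.14]],
  [[0,0,10],[0,0,-0.28]],
  [[0,0,15],[0,0,-0.43]],
  [[0,0,20],[0,0,-0.57]],
  [[0,0,25],[0,0,-0.72]],
  [[0,0,30],[0,0,-0.87]],
  [[0,0,35],[0,0,-1.01]],
  [[0,0,37],[0,0,-1.15]],
  [[0,0,37],[0,0,-1.29]],
  [[0,0,37],[0,0,-1.4]],
])

```text
time: 22.25
tool_pos: [443.5, -8.1, 135.6]
tcp_rot: [-180.0, -0.1, 147.0]
ft_force: [-0.4, -1.1, -0.2]
finger_gap: 49.7
grip_force: 0.0
```

>>> jog_arm([
  [[0,0,0],[0,0,0]],
  [[0,0,0],[0,0,0]],
])

```text
time: 22.45
tool_pos: [443.7, -8.1, 135.9]
tcp_rot: [-180.0, -0.0, 146.5]
ft_force: [-0.3, 0.3, 0.5]
finger_gap: 50.1
grip_force: 0.0
```

```bash
python3 -c "from h import *
print(pose()[0],r.sense()['joint_pos'].round(1))
goto(443.3,-8,76,148.2)"
```

```text
[443.72175922  -8.0981455  135.94134851] [ -7.7 -13.7 115.8   0.   77.9 -64.1]
shift [ 0.4 -0.1 59.9] turn [-0.   -0.   -0.03]
```

>>> jog_arm([
  [[0,0,25],[0,0,-0.03]],
  [[0,0,48],[0,0,-0.03]],
  [[0,0,58],[0,0,-0.03]],
  [[0,0,59],[0,0,-0.03]],
  [[0,0,59],[0,0,-0.03]],
], grip=35)

```text
time: 22.95
tool_pos: [444.1, -8.1, 77.6]
tcp_rot: [180.0, 0.0, 148.3]
ft_force: [0.1, -0.6, -0.9]
finger_gap: 34.6
grip_force: 0.0
```

>>> jog_arm([
  [[0,0,0],[0,0,0]],
  [[0,0,0],[0,0,0]],
  [[0,0,0],[0,0,0]],
  [[0,0,0],[0,0,0]],
  [[0,0,0],[0,0,0]],
  [[0,0,0],[0,0,0]],
], grip=5, force=80)

```text
time: 23.55
tool_pos: [444.6, -8.8, 78.6]
tcp_rot: [-180.0, 0.1, 148.3]
ft_force: [-3.6, -2.6, 5.5]
finger_gap: 11.0
grip_force: 78.1
```

>>> jog_arm([
  [[0,0,0],[0,0,0.06]],
  [[0,0,0],[0,0,0.15]],
  [[0,0,0],[0,0,0.25]],
  [[0,0,0],[0,0,0.35]],
  [[0,0,0],[0,0,0.45]],
  [[0,0,0],[0,0,0.55]],
  [[0,0,0],[0,0,0.65]],
  [[0,0,0],[0,0,0.75]],
  [[0,0,0],[0,0,0.8]],
  [[0,0,0],[0,0,0.8]],
])

```text
time: 24.55
tool_pos: [442.6, -10.3, 78.6]
tcp_rot: [-179.8, 0.2, 102.4]
ft_force: [-15.3, -10.4, 16.5]
finger_gap: 10.7
grip_force: 79.8
```

```bash
python3 -c "from h import *
s=r.sense();print(s['wrist_torque'],s['tcp_rot'],s['ft_force'],s['tool_pos'],s['grip_force'],s['finger_gap'])"
```

```text
[-1.85071574  2.58857507  0.1291196 ] [-179.76802897    0.1878778   102.37871105] [-15.29733475 -10.42539481  16.46277398] [442.59029918 -10.28487314  78.55363386] 79.84204888343811 10.656596689634343
```

>>> jog_arm([
  [[0,-1,-0.5],[0,0,0.06]],
  [[0,-1.5,-1],[0,0,0.12]],
  [[0,-1.5,-1],[0,0,0.18]],
  [[0,-1.5,-1],[0,0,0.24]],
  [[0,-1.5,-1],[0,0,0.3]],
  [[0,-1.5,-1],[0,0,0.3]],
])

```text
time: 25.15
tool_pos: [441.3, -10.4, 78.6]
tcp_rot: [-179.9, 0.2, 85.2]
ft_force: [-10.0, -9.7, 5.5]
finger_gap: 10.4
grip_force: 79.1
```

```bash
cat > st.py <<'E'
from h import *
s=r.sense();print([np.round(s[k],2) for k in ('wrist_torque','tcp_rot','ft_force','tool_pos','grip_force','finger_gap')])
E
python3 st.py
```

```text
[array([-1.8 ,  1.49,  0.07]), array([-179.87,    0.22,   85.17]), array([-9.97, -9.69,  5.48]), array([441.3 , -10.41,  78.65]), np.float64(79.07), np.float64(10.39)]
```

>>> jog_arm([
  [[0,-0.5,0],[0,0,0.05]],
  [[0,-1,0],[0,0,0.1]],
  [[0,-1,0],[0,0,0.15]],
  [[0,-1,0],[0,0,0.2]],
  [[0,-1,0],[0,0,0.2]],
])

```text
time: 25.65
tool_pos: [440.6, -10.3, 78.7]
tcp_rot: [-180.0, 0.2, 73.7]
ft_force: [-7.9, -9.5, 4.6]
finger_gap: 10.7
grip_force: 78.9
```

```bash
python3 st.py
```

```text
[array([-1.83,  1.24,  0.03]), array([-179.95,    0.23,   73.73]), array([-7.93, -9.5 ,  4.65]), array([440.58, -10.29,  78.71]), np.float64(78.87), np.float64(10.66)]
```

>>> jog_arm([
  [[-0.5,0,0],[0,0,0.05]],
  [[-1,0,0],[0,0,0.1]],
  [[-1,0,0],[0,0,0.15]],
  [[-1,0,0],[0,0,0.15]],
])

```text
time: 26.05
tool_pos: [440.1, -10.3, 78.7]
tcp_rot: [-179.9, 0.2, 65.1]
ft_force: [-9.7, -5.5, 5.9]
finger_gap: 10.7
grip_force: 79.1
```

```bash
python3 st.py
```

```text
[array([-0.89,  1.45,  0.04]), array([-1.7991e+02,  1.6000e-01,  6.5140e+01]), array([-9.65, -5.51,  5.91]), array([440.05, -10.28,  78.67]), np.float64(79.14), np.float64(10.72)]
```

>>> jog_arm([
  [[0,0,0],[0,0,0.04]],
  [[0,0,0],[0,0,0.08]],
  [[0,0,0],[0,0,0.12]],
  [[0,0,0],[0,0,0.12]],
])

```text
time: 26.45
tool_pos: [439.8, -10.0, 78.7]
tcp_rot: [-179.9, 0.2, 58.4]
ft_force: [-10.6, -4.2, 7.0]
finger_gap: 10.7
grip_force: 85.2
```

```bash
python3 st.py; python3 meas.py; cp last.npz l5.npz; python3 -c "
import cv2,numpy as np
a=np.load('l5.npz')['a'];cv2.imwrite('pics/w5.png',a)"
```

```text
[array([-0.73,  1.66,  1.45]), array([-179.9 ,    0.18,   58.4 ]), array([-10.64,  -4.23,   7.04]), array([439.82, -10.02,  78.67]), np.float64(85.24), np.float64(10.67)]
pose [439.8 -10.   78.7]
knob (array([538.6, -32.4]), (44.0, 18.4), 25.0)
nut (array([442.8,  -5.3]), (34.5, 45.2), 94.4)
non-flange angles [(78, 0), (81, 0), (84, 0), (87, 0), (90, 0), (93, -1), (96, -1), (99, 41), (168, 29), (171, 29), (174, 28), (177, 29), (180, 36), (183, 44), (201, 65), (210, 103), (213, 105), (216, 107), (219, 118), (222, 116), (225, 118), (228, 121), (231, 121), (234, 115), (237, 114), (240, 102), (243, 109), (246, 109), (249, 109), (252, 109), (255, 108), (258, 102), (261, 101), (264, 114), (267, 116), (270, 122), (273, 122), (276, 121), (279, 122), (282, 122), (285, 120), (288, 121), (291, 108), (345, 41), (348, 35)]
```

View pics/w5.png

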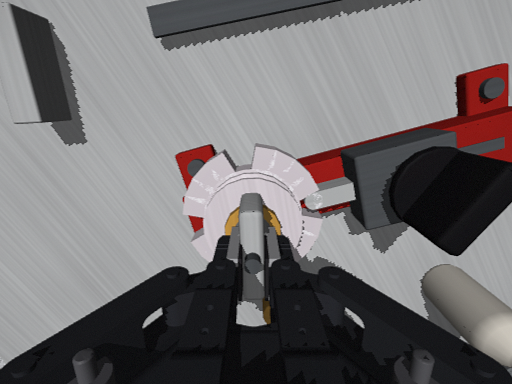

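The torque jumped to 1.45 N m, which means the nut is at its stop. The nose is still locked in the notch at (315,200). I'll press slightly further, then release.

>>> jog_arm([
  [[0,0,0],[0,0,0.03]],
  [[0,0,0],[0,0,0.03]],
])

```text
time: 26.7
tool_pos: [439.8, -10.0, 78.7]
tcp_rot: [-179.9, 0.2, 56.7]
ft_force: [-10.0, -2.7, 8.1]
finger_gap: 10.8
grip_force: 93.8
```

```bash
python3 st.py
```

```text
[array([-0.69,  1.75,  1.89]), array([-179.91,    0.19,   56.74]), array([-10.03,  -2.73,   8.07]), array([439.82,  -9.96,  78.73]), np.float64(93.79), np.float64(10.77)]
```

>>> jog_arm([
  [[0,0,0],[0,0,-0.03]],
  [[0,0,0],[0,0,-0.03]],
  [[0,0,0],[0,0,-0.03]],
  [[0,0,0],[0,0,-0.03]],
  [[0,0,-30],[0,0,-0.03]],
  [[0,0,-75],[0,0,-0.03]],
  [[0,0,-120],[0,0,-0.03]],
  [[0,0,-160],[0,0,-0.03]],
  [[0,0,-170],[0,0,-0.03]],
  [[0,0,-170],[0,0,-0.03]],
], grip=45)

```text
time: 27.7
tool_pos: [442.5, -9.5, 250.5]
tcp_rot: [179.8, -0.1, 58.4]
ft_force: [0.1, -0.4, -0.5]
finger_gap: 44.7
grip_force: 0.0
```

```bash
python3 -c "from h import *
goto(540,-36,247,-15)"
```

```text
shift [28.6 96.9  4. ] turn [ 0.002 -0.004  1.28 ]
```

Take a final look from above to verify the result.

>>> jog_arm([
  [[3,11,0],[0,0,0.13]],
  [[6,22,0],[0,0,0.27]],
  [[10,35,0],[0,0,0.41]],
  [[14,48,0],[0,0,0.55]],
  [[18,61,0],[0,0,0.69]],
  [[22,74,0],[0,0,0.83]],
  [[26,87,0],[0,0,0.97]],
  [[28,97,0],[0,0,1.1]],
  [[28,97,0],[0,0,1.24]],
  [[28,97,0],[0,0,1.28]],
])

```text
time: 28.7
tool_pos: [537.5, -36.3, 245.0]
tcp_rot: [180.0, 0.3, -15.3]
ft_force: [-0.3, 0.1, 0.9]
finger_gap: 45.2
grip_force: 0.0
```

>>> jog_arm([
  [[0,0,0],[0,0,0]],
  [[0,0,0],[0,0,0]],
  [[0,0,0],[0,0,0]],
])

```text
time: 29.0
tool_pos: [538.0, -36.3, 247.2]
tcp_rot: [180.0, 0.1, -14.9]
ft_force: [0.3, 1.2, 0.7]
finger_gap: 44.9
grip_force: 0.0
```

```bash
python3 meas.py; python3 -c "
import cv2,numpy as np
a=np.load('last.npz')['a'];cv2.imwrite('pics/w6.png',cv2.resize(a,(800,600)))"
```

```text
pose [538.1 -36.3 247.5]
knob (array([542.8, -36.5]), (45.5, 14.3), 25.9)
nut (array([444.5,  -7.8]), (49.1, 13.6), 62.2)
non-flange angles [(81, 0), (84, -1), (87, 0), (90, 6), (93, 35), (96, 42), (99, 45), (135, 98), (138, 103), (141, 102), (144, 103), (147, 103), (150, 103), (156, 101), (159, 65), (162, 65), (165, 64), (168, 65), (171, 65), (174, 108), (177, 108), (180, 109), (183, 108), (186, 102), (189, 102), (192, 103), (195, 102), (198, 102), (201, 102), (204, 103), (207, 103), (210, 102), (213, 102), (216, 102), (219, 100), (222, 96), (255, 45), (258, 38), (261, 35), (264, 10), (267, 7), (270, 6), (273, 0), (345, 41), (348, 29), (351, 28)]
```

View pics/w6.png

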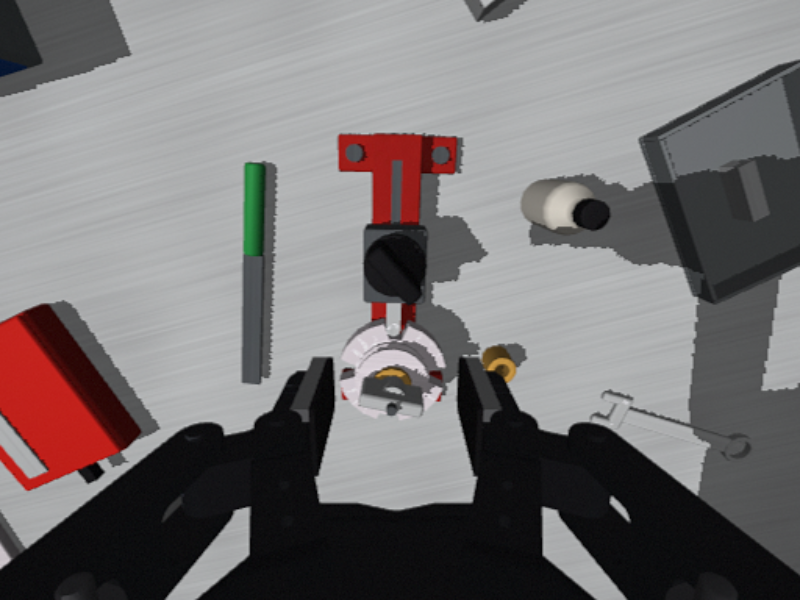

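The offcut sits in the tray at (745,190), the nose is locked in the notch at (394,325), and the nut has turned 1.5 rad to its stop. The bottle, bush and file are undisturbed, so I'm handing in.

```bash
python3 -c "from bench import r
print(r.hand_in())"
```

```text
the job is handed in; nothing more can be done
None
```

The job is handed in at about 29 s: the offcut is in the grey tray, the jaw is locked home in a pulley notch, and the wing nut is tightened to its stop.

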